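Lay a snapped brake lever on the grinder's sloping rest

ROBOT

A 6-joint arm with a two-finger parallel gripper is mounted at the origin on the work surface. World frame = base frame: x ahead of the robot, y to its left, z up, the work surface at z = 0. Lengths are in m, angles in rad, forces in N, time in s.
With the tool pointing down it reaches from about 0.3 to 0.775 m from the base axis. Payload 14.6 kg.
Tool frame: the origin (TCP) lies at the very end of the fingers, on their centre line; the grasp point (between the pads) lies 19 mm behind it; z points along the fingers, y is the line along which they close (so a half turn about z gives the same grasp; the last joint's range is limited). The gripper opens to 94 mm and grips with 3 to 60 N. Pads are 16 mm wide; open, the fingers measure 119 mm over their backs; the gripper's body (75 mm by 177 mm) begins 78 mm behind the grasp point.
Start: joints at [1.279, 0.3, 1.521, -0, 1.321, -0.067], TCP at [0.123, 0.536, 0.205] pointing down, gripper open.
Joint ranges: [-3.03, 3.03], [-0.79, 2.21], [0.23, 2.52], [-1.04, 4.18], [0, 3.07], [-2.55, 2.55]. Speed limits (rad/s): [2.22, 2.22, 2.57, 3.14, 3.14, 3.14].

INTERFACE

Orientations are given as [roll, pitch, yaw] about the fixed x, y, z axes, in that order (R = Rz(yaw) Ry(pitch) Rx(roll)).
In Python, from station import ctrl gives the robot as it stands. The module is installed in compiled form; this text tells all that it offers.
- The arm moves only by the tool play_rows, never from a script. Its argument "commands" is a list of rows, each a list of 7 numbers: the shift along the tool's x, y, z in m, then the turn, a rotation vector about the tool's x, y, z in degrees, then the closure, from -1 (fully open) to 1 (shut). A call has 1 to 20 rows; each row shifts and turns the commanded pose from where the row before left it, along the tool's axes as they then stand; what a row does not reach is not made up. A row lasts 1/12 s, in which the tool goes at most 41.7 mm and 7.16 degrees, less where a joint would pass 70% of its speed; a pose out of reach is approached as far as the arm can. A call is refused whole if a number of a shift passes 0.0417 or a number of a turn 7.16, either way. A call with a gripper value outside its range is refused whole. The fingers move at their own pace and stop on an object; "force" is the grip in N (left out, the last holds). Time passes only in rows, so rows that do not move let the fingers close. It gives the time, the measured TCP pose, the force, the opening and the grip force at its end, in the units of the state.
- ctrl.get_obs(): the state, without advancing time (a new reading comes with each control period).
- ctrl.camera(name): name is "side" or "top"; returns the picture (400x640x3 uint8, blue, green, red); there is no depth.
- ctrl.camera_model(name): a dict with "fx", "fy", "cx", "cy" (pixels), "rvec" (rotation vector, rad) and "tvec" (3), from world to camera coordinates, as OpenCV has them. Camera axes: x right, y down, z forward; pixel columns grow to the right and rows downward; lengths in m; the calibration is good to about 2 mm. A picture is of the moment at which its call begins. camera_model takes no time and is no camera call.
- ctrl.hand_in(): hands the job in; it is judged then, once.
The state is a dict: "time_s": time; "qpos": joint angles; "joint_vel": joint speeds; "tau": joint torques, N m; "ee_pos": TCP position; "eef_rot": TCP orientation; "force": force on the tool from outside, world axes, zero at the start; "moment": the same for the moment, N m; "grip_width": finger opening in m; "grip_force": force on a finger pad.
Only numpy, scipy, OpenCV 4.12 (cv2) and the standard library are available. Lean on these libraries where they do the work, as an engineer would, in place of code of your own. Each camera call takes 0.05 s, during which the arm holds its last target. There are 200 camera calls.

TASK

Get the snapped brake lever ready for grinding: push the grinder's tool rest fully home towards the wheel, swing the red-knobbed cam lever all the way over to lock it there, then set the brake lever gently down along the sloping rest (do not drop it), flat side down with the snapped tip uphill towards the wheel, lying straight along the rest's middle with its round eye end back against the yellow heel stop. Let go of it there, leave the rest home and locked, and leave the other things on the bench where they are.

Things in the scene. Friction and masses are not known exactly. Their poses are not given: they have to be found in the camera images.
- grinder: Green bench grinder on a dark bed plate, fixed to the bench. Origin on the bench (z 0), under the middle of the rest plate as it stands when home; x axis level from rest to grey wheel (away from the robot, turned up to 0.15 rad), y to the motor side. Here, in mm: wheel 150 across, 22 thick, axis along y at x 170, z 170, front at x 95. Motor from y 65 on, x 90 to 250, up to z 245.
- rest_home (a point): Fixed mark: where the middle of the rest's upper face is when home, if its height is at mid-range (z 125). The plate, 100 long, 34 wide, 8 thick, on a post, rises 25 degrees along the grinder's x. It stands up to 8 mm higher or lower than this mark, differently each time: no reading tells, so feel for it. The post stands 60 N. Friction holds a part on the slope; it does not slide down by itself.
- heel_edge (a point): Upper front edge (nearest the robot) of the yellow heel stop at the rest's low end, true in x and y and moving with the sled; its height (z 110) is again up to 8 mm out. The stop is a ledge 34 wide (y), 6 thick, 10 high square to the plate, its inner face 50 mm downhill of the plate's middle. Push here, towards the wheel, to move the sled.
- sled (a joint): How far the sled with the rest is back from home, in m: 0 = home, against its end stop at the wheel side; up to 0.055 back towards the robot. Friction holds it: it slides at about 4 N plus 15 N per m/s. The rest's post stands on the sled, an aluminium block 60 long, 50 wide, z 20 to 50.
- cam (a joint): Cam lever angle in rad about its upright hinge: 0 = open (arm points outwards, 45 degrees towards the wheel), 1.571 = locked (outwards, 45 degrees towards the robot). Turns clockwise from above, stays where left (friction 0.12 N m). A brass tongue opposite the arm swings in front of the sled block, only if the sled is home within about 1 mm, and keeps it home.
- cam_knob (a point): Point on the axis of the cam lever's upright red knob, a plain cylinder 15 mm across and 60 tall, from z 52 to 112 over the bench; this point is at z 94. The knob stands on the end of the arm, 80 mm from the hinge, free all round to push or pinch.
- cam_pivot (a point): Point on the cam lever's hinge axis (grinder frame x -37, y -45 mm), at z 94 like cam_knob. The hub itself reaches up to z 62.
- lever_mid (a point): Middle of the grey cast brake lever, 8 mm over its flat underside; lies flat on either side of the grinder. x axis along it to the bright snapped tip, z up. 130 long: tip at x +65, round eye boss (30 across, 18 high) centred at x -50, eye end at x -65. Shank 14 wide, 16 high. About 110 g, balance near x -10. Seated, this point is 15 uphill of the plate's middle, 10 in grinder x.
Things that resemble listed ones, but are neither listed nor needed, are in the scene too. Leave any brown or orange look-alike of the part that bears lever_mid alone.

How it is judged:
On the way, in this order (a step that is already met when the one before it is completed fails the run):
1. the rest is pushed home (within 4 mm) (value of joint sled below 0.004 m), for 0.2 s.
2. the cam lever is swung over (past 1.3 rad) with the rest home (value of joint sled below 0.004 m and value of joint cam above 1.3 rad), for 0.2 s.
3. the brake lever is set on the rest while still held by the fingers, with the rest locked (all of step 2 and contact force between brake_lever and grinder above 0.4 N and contact force between brake_lever and the fingers above 0.5 N and horizontal distance between lever_mid and grinder below 0.06 m and angle between lever_mid's own z axis and vertical above 0.26 rad), for 0.06 s.
At the end, for the whole second after the job is handed in: Rest home (within 4 mm), cam over (past 1.3 rad); brake lever released and still, flat on the slope (25 degrees, within 5), tip uphill, straight (within 8 degrees), within 7 mm of the middle line, eye end within about 7 mm of the heel stop (all of step 2 and x of lever_mid in the frame of grinder between 0.003 and 0.017 m and y of lever_mid in the frame of grinder between -0.007 and 0.007 m and z of lever_mid in the frame of grinder between 0.125 and 0.152 m and angle between lever_mid's own z axis and vertical between 0.35 and 0.52 rad and angle between lever_mid's own x axis and vertical between 1.03 and 1.24 rad and angle between the y axis of lever_mid and the y axis of grinder, either way round below 0.14 rad and contact force between brake_lever and grinder above 0.3 N and contact force between brake_lever and the fingers below 0.05 N and linear speed of brake_lever below 0.01 m/s); the robot touches nothing.
It fails at once if the brake lever is pressed on the grinder with more than 35 N (contact force between brake_lever and grinder above 35 N).
It fails at once if another loose thing on the bench (sprocket, bearings, spoke wrench, hammer, spray can, nut tray) is shifted by more than 25 mm (distance of any of sprocket, bearing_a, bearing_b, spoke_wrench, hammer, spray_can, nut_tray from where it was at the start of the episode above 0.025 m).
It also fails if it takes over 64 s, if anything falls off the work surface, if the arm or the gripper's body presses on something with over 40 N, if the wrist force passes 120 N, or if a joint passes its speed limit or range.

## Working session

There is one attempt and no reset: what is moved stays moved. The work goes in short steps, Python scripts to look and compute and a tool call to move; the robot and the scene stay as the last step left them, time stands still between calls to the robot, and variables do not carry over. Pictures are saved under pics/ and viewed, at most 10 in all, crops included, and the job is handed in when it is done.

Besides the shell and the picture viewer there is one more tool, called after "Call:" as name(argument=value, ...), one argument or row to a line, values as JSON. play_rows: Moves the arm, as the interface text tells. Its arguments: {"type":"object","properties":{"commands":{"type":"array","items":{"type":"array","items":{"type":"number"}}},"force":{"type":"number"}},"required":["commands"]}

```bash
mkdir -p pics
cat > h.py <<'E'
import numpy as np, cv2
from station import ctrl
from scipy.spatial.transform import Rotation as R
def cam(n):
    m=ctrl.camera_model(n);K=np.array([[m['fx'],0,m['cx']],[0,m['fy'],m['cy']],[0,0,1.]])
    return K,cv2.Rodrigues(np.array(m['rvec'],float))[0],np.array(m['tvec'],float).ravel()
def ray(n,px):
    K,r,t=cam(n);d=r.T@np.linalg.inv(K)@np.array([px[0],px[1],1.]);return -r.T@t,d/np.linalg.norm(d)
def plane(n,px,z):
    o,d=ray(n,px);return o+d*(z-o[2])/d[2]
def proj(n,p):
    K,r,t=cam(n);q=K@(r@np.array(p,float)+t);return q[:2]/q[2]
def tri(a,b):
    (o1,d1),(o2,d2)=ray('top',a),ray('side',b)
    s=np.linalg.lstsq(np.c_[d1,-d2],o2-o1,rcond=None)[0];p=o1+s[0]*d1;q=o2+s[1]*d2
    return (p+q)/2,np.linalg.norm(p-q)
E
python3 - <<'E'
from h import *
for n in('top','side'):
    cv2.imwrite(f'pics/{n}0.png',ctrl.camera(n)); K,r,t=cam(n); print(n,K[0,0],-r.T@t,r[2])
o=ctrl.get_obs();print(o)
E
```

```text
top 365.75659942764173 [ 0.46807975 -0.10152658  1.09453516] [ 0.08747498 -0.01894002 -0.99598665]
side 392.0527794834932 [ 0.44600216 -0.8854664   0.6051068 ] [ 0.11638474  0.83723658 -0.53431217]
{'time_s': 0.1, 'qpos': array([ 1.27939560e+00,  3.00391164e-01,  1.52149953e+00, -1.50763808e-05,
        1.32068794e+00, -6.66191083e-02]), 'joint_vel': array([-2.96727031e-04, -1.49282012e-03, -1.35581861e-03,  8.63765281e-05,
       -2.09323196e-03, -5.91555993e-04]), 'tau': array([ 3.31959818e-04, -5.32641470e+01, -3.53278720e+01,  7.09196040e-02,
        2.34952132e-02, -9.10527751e-05]), 'ee_pos': array([0.12254371, 0.53594407, 0.20496467]), 'eef_rot': array([-3.14060788e+00, -5.10656338e-05,  2.91681475e+00]), 'force': array([ 0.1352863 , -0.42949784, -0.57458019]), 'moment': array([ 0.0332966 , -0.00432198,  0.05033271]), 'grip_force': 0.0, 'grip_width': 0.09416794675428672}
```

View pics/top0.png

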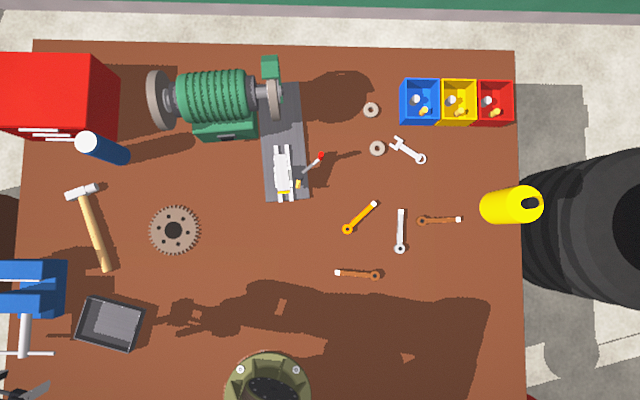

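View pics/side0.png

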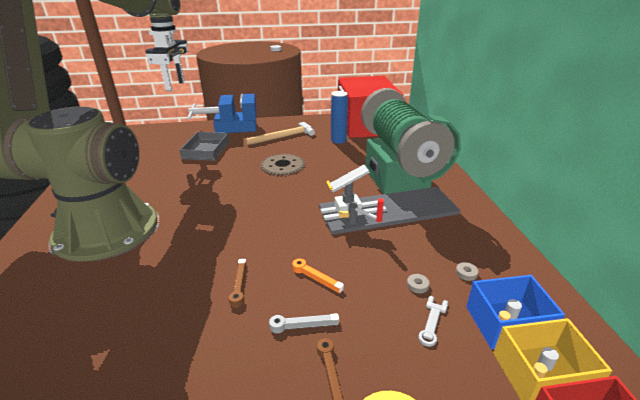

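Top view: the robot base is at (265,375), and the grinder bed runs up from (285,200) to (285,85). The yellow heel is near (298,184) and the red knob at (320,156). There are four lever candidates: grey (400,230), orange (362,217), brown (440,220) and brown (358,273). The grey one fits: it is cast grey with its eye at (400,248) and its tip at (402,210). The open wrench at (408,150) is the spoke wrench. I'll confirm with enlarged crops.

Run:
```python
from h import *
t=cv2.imread('pics/top0.png');s=cv2.imread('pics/side0.png')
a=cv2.resize(t[75:260,245:445],None,fx=3,fy=3,interpolation=cv2.INTER_CUBIC)
b=cv2.resize(s[160:340,260:470],None,fx=3,fy=3,interpolation=cv2.INTER_CUBIC)
cv2.imwrite('pics/ct.png',a);cv2.imwrite('pics/cs.png',b)
for n,im in(('top',t),('side',s)):
    h=cv2.cvtColor(im,cv2.COLOR_BGR2HSV)
    for nm,lo,hi in(('red',(0,190,120),(6,255,255)),('yel',(20,140,110),(34,255,255)),('grey',(0,0,120),(179,60,255))):
        k,l,st,c=cv2.connectedComponentsWithStats(cv2.inRange(h,lo,hi))
        for i in range(1,k):
            if 5<st[i,4]<1500 and 240<c[i][0]<445 and 80<c[i][1]<350: print(n,nm,st[i],c[i].round(1))
```

```text
top red [318 151   6  10  38] [320.5 155. ]
top yel [420 108   7   7  29] [422.8 110.7]
top yel [296 180   4   8  11] [297.8 183.8]
top yel [278 190  12   4  28] [283.2 191.6]
top yel [342 204  31  30 183] [356.5 219.3]
top grey [250  77   5  25  63] [252.2  89.3]
top grey [255  79  27  38 543] [270.4  95.2]
top grey [411  95   9   8  56] [415.4  98.4]
top grey [363 102  16  16 163] [370.3 109.7]
top grey [410 102   4   3   7] [411.  103.4]
top grey [389 135  37  29 318] [407.1 149.9]
top grey [370 141  15  15 165] [376.9 148. ]
top grey [295 185  15  14 155] [302.  192.6]
top grey [371 201   6   6  30] [373.6 203.4]
top grey [394 209  11  45 304] [399.5 232.5]
top grey [334 269   6   7  31] [337.  272.1]
side red [339  77  36  60 348] [353.2 112. ]
side red [353  76  36  36 198] [368.9  90. ]
side red [363  85   7   8  18] [365.8  88.8]
side red [390  84   5   5  12] [391.8  86.2]
side red [377 199   6  23  94] [379.4 210.1]
side yel [327 181   5   9  19] [328.8 184.5]
side yel [294 259  11   8  42] [298.5 262.7]
side yel [304 266  24  15  64] [314.  271.7]
side yel [329 278   6   6  12] [331.8 281.3]
side grey [362  88  33  22 109] [373.9  96. ]
side grey [404  92   7   4  14] [407.   94.2]
side grey [240  94   3  11  20] [240.6  98.6]
side grey [302 109  29   5  55] [316.4 110.3]
side grey [399 121  32  27 206] [412.7 131.3]
side grey [298 122  17  14 116] [306.9 128. ]
side grey [417 140  23  23 363] [427.7 151.1]
side grey [261 155  44  19 485] [281.9 163.9]
side grey [372 157   5   7   9] [373.9 159.9]
side grey [330 164  40  29 421] [349.1 177.5]
side grey [352 192  64  33 943] [379.8 208.9]
side grey [319 196  31  24 416] [333.5 207.7]
side grey [328 220  16  11 116] [335.4 224.9]
side grey [238 259   8   4  30] [241.5 260.5]
side grey [407 274  23  19 306] [417.9 282.7]
side grey [334 282  10  11  56] [339.5 285.7]
side grey [418 296  30  51 654] [431.8 321.5]
side grey [269 313  70  20 824] [301.9 321.6]
```

View pics/ct.png

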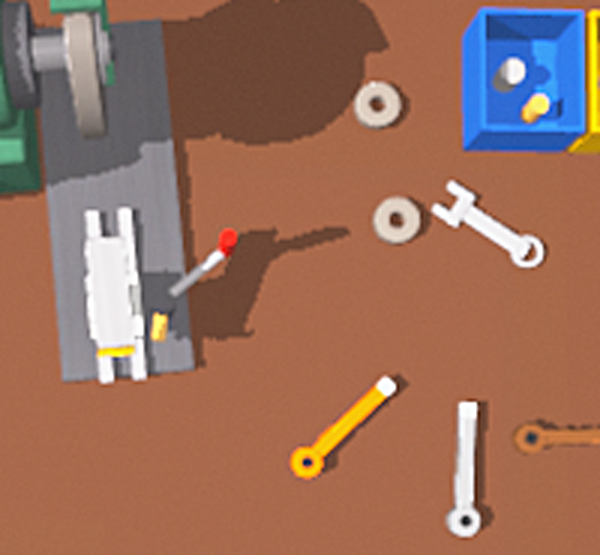

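View pics/cs.png

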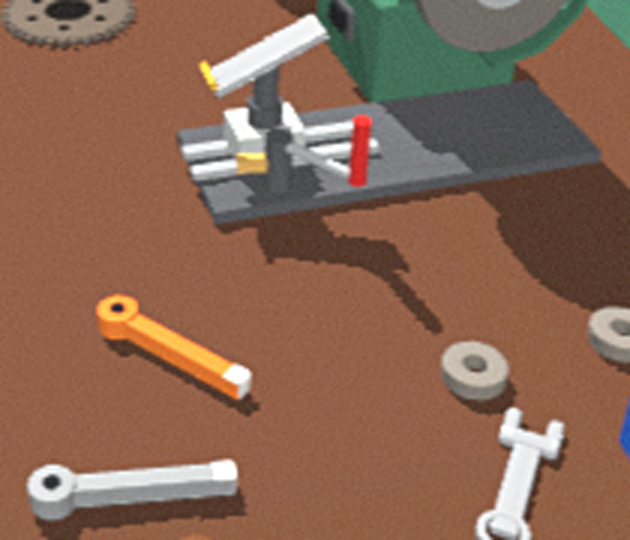

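The crops confirm the grey lever: eye at top (399.7,248.7), tip at (400.7,209.3). The knob top is at side (380.3,199.7) and top (321,154), and the bed's right edge runs (299.3,82)→(310.7,198).

Run:
```python
from h import *
np.set_printoptions(precision=4,suppress=True)
T=lambda x,y:(245+(x-1)/3,75+(y-1)/3)
S=lambda x,y:(260+(x-1)/3,160+(y-1)/3)
e,t=plane('top',T(464,521),.018),plane('top',T(467,403),.013)
print('lever eye,tip top',e,t,np.linalg.norm(e-t)); print('side',plane('side',S(52,484),.018),tri(T(464,521),S(52,484)))
print('yaw lever',np.arctan2(*(t-e)[[1,0]]))
print('knob top',tri(T(230,234),S(361,119)),plane('top',T(229,238),.112))
# bed edge fit
im=cv2.imread('pics/top0.png');g=cv2.cvtColor(im,cv2.COLOR_BGR2HSV)
m=g[...,1]<90
R_=[];L_=[]
for v in list(range(90,145))+list(range(170,196)):
    u=290 if v<145 else 306
    while m[v,u]:u+=1
    R_.append((u-.5,v))
for v in range(145,196):
    u=268
    while m[v,u]:u-=1
    L_.append((u+.5,v))
for zz in(.02,):
  for P in(R_,L_):
    w=np.array([plane('top',p,zz)[:2] for p in P]);vx,vy,x,y=cv2.fitLine(w.astype(np.float32),cv2.DIST_HUBER,0,.01,.01).ravel()
    print('edge',np.arctan(vy/vx),x,y)
print('heel',tri(T(116,351),S(208,76)), 'hinge',plane('top',T(172,293),.06))
print('plate top corners', tri(T(100,236),S(320,20)))
# side heel top corners
print('wheel', plane('top',T(92,130),.17))
```

```text
lever eye,tip top [ 0.4245 -0.377   0.018 ] [ 0.5405 -0.3821  0.013 ] 0.11627287708931162
side [ 0.4259 -0.3807  0.018 ] (array([ 0.4251, -0.3779,  0.0147]), np.float64(0.0014668505509816956))
yaw lever -0.04316825900924903
knob top (array([ 0.6829, -0.1404,  0.1126]), np.float64(0.0031504927972674807)) [ 0.6809 -0.1399  0.112 ]
edge 0.11076712 0.7491613 -0.09153869
edge 0.11016194 0.65468615 0.030103352
heel (array([ 0.5768, -0.0387,  0.1012]), np.float64(0.0005011908714490219)) hinge [ 0.6379 -0.0882  0.06  ]
plate top corners (array([ 0.6745, -0.0249,  0.1395]), np.float64(0.00010126343526760859))
wheel [ 0.7605 -0.0184  0.17  ]
```

Fit: grinder yaw is 0.11 rad, origin is about (0.663,-0.029), and the sled is about 34 mm back. The lever middle is at (0.4745,-0.379) with yaw -0.043. First move goes behind the heel stop with the fingers shut.

```bash
cat >> h.py <<'E'
np.set_printoptions(precision=4,suppress=True)
YAW=.1105; O=np.array([.663,-.0294,0])
def G(x,y,z): return O+R.from_euler('z',YAW).apply([x,y,z])
def rot(yaw,tilt=0): # tool down, yaw; tilt = lean fingers forward (deg) with yaw near pi
    return R.from_euler('z',yaw)*R.from_euler('y',-tilt,degrees=True)*R.from_euler('x',np.pi)
def plan(p,r):
    o=ctrl.get_obs();a=R.from_euler('xyz',o['eef_rot'])
    print('turn deg',(a.inv()*r).as_rotvec(degrees=True),'| shift now',a.inv().apply(p-o['ee_pos']),'| shift after turn',r.inv().apply(p-o['ee_pos']),'| t',o['time_s'],'F',o['force'],'tcp',o['ee_pos'])
E
python3 - <<'E'
from h import *
r=rot(np.pi+YAW); print(r.apply(np.eye(3)))
rt=rot(np.pi+YAW,25);print('tilt z',R.from_euler('z',-YAW).apply(rt.apply([0,0,1])))
plan(G(-.125,0,.205),r)
E
```

```text
[[-0.9939 -0.1103 -0.    ]
 [-0.1103  0.9939  0.    ]
 [-0.      0.     -1.    ]]
tilt z [-0.4226  0.     -0.9063]
turn deg [ -0.0554  -0.0124 -19.21  ] | shift now [-0.5348 -0.4718  0.0004] | shift after turn [-0.3498 -0.6215 -0.    ] | t 0.1 F [ 0.1353 -0.4295 -0.5746] tcp [0.1225 0.5359 0.205 ]
```

Call:
play_rows(
  commands=[
    [0, 0, 0, 0, 0, -4.8, 1],
    [0, 0, 0, 0, 0, -4.8, 1],
    [0, 0, 0, 0, 0, -4.8, 1],
    [0, 0, 0, 0, 0, -4.8, 1],
  ],
  force=20,
)

```text
time_s: 0.43
ee_pos: [0.1226, 0.536, 0.2051]
eef_rot: [-3.141, -0.0, -3.027]
force: [-0.2, -0.1, 0.6]
grip_width: 0.0707
grip_force: 0.0
```

Call:
play_rows(
  commands=[
    [-0.0175, -0.031, 0, 0, 0, 0, 1],
    [-0.0175, -0.031, 0, 0, 0, 0, 1],
    [-0.0175, -0.031, 0, 0, 0, 0, 1],
    [-0.0175, -0.031, 0, 0, 0, 0, 1],
    [-0.0175, -0.031, 0, 0, 0, 0, 1],
    [-0.0175, -0.031, 0, 0, 0, 0, 1],
    [-0.0175, -0.031, 0, 0, 0, 0, 1],
    [-0.0175, -0.031, 0, 0, 0, 0, 1],
    [-0.0175, -0.031, 0, 0, 0, 0, 1],
    [-0.0175, -0.031, 0, 0, 0, 0, 1],
    [-0.0175, -0.031, 0, 0, 0, 0, 1],
    [-0.0175, -0.031, 0, 0, 0, 0, 1],
    [-0.0175, -0.031, 0, 0, 0, 0, 1],
    [-0.0175, -0.031, 0, 0, 0, 0, 1],
    [-0.0175, -0.031, 0, 0, 0, 0, 1],
    [-0.0175, -0.031, 0, 0, 0, 0, 1],
    [-0.0175, -0.031, 0, 0, 0, 0, 1],
    [-0.0175, -0.031, 0, 0, 0, 0, 1],
    [-0.0175, -0.031, 0, 0, 0, 0, 1],
    [-0.0175, -0.031, 0, 0, 0, 0, 1],
  ],
)

```text
time_s: 2.1
ee_pos: [0.5393, -0.0433, 0.2051]
eef_rot: [3.141, -0.0, -3.032]
force: [0.8, 1.4, 0.3]
grip_width: 0.0001
grip_force: 0.0
```

```bash
sed -i "s/'y',-tilt/'y',tilt/" h.py
python3 - <<'E'
from h import *
r=rot(np.pi+YAW); plan(G(-.125,0,.085),r); print(ctrl.get_obs()['qpos'],ctrl.get_obs()['grip_width'])
E
```

```text
turn deg [ 0.0074 -0.028  -0.0249] | shift now [0.0005 0.0001 0.1201] | shift after turn [0.0006 0.0002 0.1201] | t 2.1 F [0.8312 1.3823 0.3325] tcp [ 0.5393 -0.0433  0.2051]
[-0.1478  0.2806  1.5466  0.      1.3149 -1.8286] 0.0001423809617597189
```

Call:
play_rows(
  commands=[
    [0, 0, 0.02, 0, 0, 0, 1],
    [0, 0, 0.02, 0, 0, 0, 1],
    [0, 0, 0.02, 0, 0, 0, 1],
    [0, 0, 0.02, 0, 0, 0, 1],
    [0, 0, 0.02, 0, 0, 0, 1],
    [0, 0, 0.02, 0, 0, 0, 1],
    [0, 0, 0, 0, 0, 0, 1],
    [-0.005, 0, 0, 0, 0, 0, 1],
    [-0.005, 0, 0, 0, 0, 0, 1],
    [-0.005, 0, 0, 0, 0, 0, 1],
  ],
)

```text
time_s: 2.93
ee_pos: [0.5549, -0.0399, 0.0869]
eef_rot: [-3.141, 0.002, -3.031]
force: [0.5, -0.9, 0.7]
grip_width: 0.0007
grip_force: 0.0
```

Call:
play_rows(
  commands=[
    [-0.005, 0, 0, 0, 0, 0, 1],
    [-0.005, 0, 0, 0, 0, 0, 1],
    [-0.005, 0, 0, 0, 0, 0, 1],
    [-0.005, 0, 0, 0, 0, 0, 1],
  ],
)

```text
time_s: 3.27
ee_pos: [0.5739, -0.0377, 0.0858]
eef_rot: [-3.142, -0.0, -3.031]
force: [-4.5, 0.1, 4.0]
grip_width: 0.0005
grip_force: 2.4
```

Call:
play_rows(
  commands=[
    [-0.005, 0, 0, 0, 0, 0, 1],
    [-0.005, 0, 0, 0, 0, 0, 1],
    [-0.003, 0, 0, 0, 0, 0, 1],
    [-0.003, 0, 0, 0, 0, 0, 1],
  ],
)

```text
time_s: 3.6
ee_pos: [0.5897, -0.0359, 0.0854]
eef_rot: [-3.142, -0.0, -3.031]
force: [-4.0, -0.5, 3.8]
grip_width: 0.0003
grip_force: 2.3
```

Call:
play_rows(
  commands=[
    [-0.003, 0, 0, 0, 0, 0, 1],
    [-0.002, 0, 0, 0, 0, 0, 1],
    [-0.002, 0, 0, 0, 0, 0, 1],
  ],
)

```text
time_s: 3.85
ee_pos: [0.5965, -0.0352, 0.0854]
eef_rot: [-3.142, -0.0, -3.031]
force: [-4.1, -1.7, 2.6]
grip_width: 0.0005
grip_force: 2.2
```

Call:
play_rows(
  commands=[
    [-0.002, 0, 0, 0, 0, 0, 1],
    [-0.001, 0, 0, 0, 0, 0, 1],
    [-0.001, 0, 0, 0, 0, 0, 1],
  ],
)

```text
time_s: 4.1
ee_pos: [0.5985, -0.0349, 0.0853]
eef_rot: [3.141, -0.005, -3.031]
force: [-25.8, -2.9, 15.7]
grip_width: 0.0006
grip_force: 13.4
```

Call:
play_rows(
  commands=[
    [-0.002, 0, 0, 0, 0, 0, 1],
    [-0.001, 0, 0, 0, 0, 0, 1],
    [-0.001, 0, 0, 0, 0, 0, 1],
  ],
)

```text
time_s: 4.35
ee_pos: [0.5992, -0.0348, 0.0852]
eef_rot: [3.14, -0.014, -3.031]
force: [-55.8, -5.5, 32.5]
grip_width: 0.0005
grip_force: 28.5
```

The sled is home: force rose sharply at TCP x≈0.598, which gives origin x≈0.6606. Backing off, lifting, then measuring again.

Call:
play_rows(
  commands=[
    [0.01, 0, 0, 0, 0, 0, 1],
    [0.02, 0, 0, 0, 0, 0, 1],
    [0.02, 0, -0.02, 0, 0, 0, 1],
    [0, 0, -0.03, 0, 0, 0, 1],
    [0, 0, -0.03, 0, 0, 0, 1],
    [0.03, 0, -0.03, 0, 0, 0, 1],
    [0.04, 0, 0, 0, 0, 0, 1],
    [0.04, 0, 0, 0, 0, 0, 1],
    [0.04, 0, 0, 0, 0, 0, 1],
    [0, 0, 0, 0, 0, 0, 1],
    [0, 0, 0, 0, 0, 0, 1],
  ],
)

```text
time_s: 5.27
ee_pos: [0.4057, -0.0564, 0.1957]
eef_rot: [-3.141, 0.003, -3.032]
force: [0.1, 0.8, 0.3]
grip_width: 0.0004
grip_force: 0.0
```

```bash
sed -i 's/O=np.array(.*/O=np.array([.6606,-.0297,0])/' h.py
python3 - <<'E'
from h import *
t=ctrl.camera('top');s=ctrl.camera('side');cv2.imwrite('pics/t1.png',t);cv2.imwrite('pics/s1.png',s)
# predicted points drawn for checking
for p in(G(-.0527,0,.104),G(.0453,.017,.14),G(.0453,-.017,.14),G(-.037,-.045,.06),G(.095,0,.17)):
    for im,n in((t,'top'),(s,'side')):
        u=proj(n,p);im[int(round(u[1])),int(round(u[0]))]=(255,0,255)
a=cv2.resize(t[75:215,245:345],None,fx=4,fy=4,interpolation=cv2.INTER_NEAREST)
b=cv2.resize(s[150:250,310:410],None,fx=4,fy=4,interpolation=cv2.INTER_NEAREST)
b=cv2.copyMakeBorder(b,0,160,0,0,cv2.BORDER_CONSTANT)
cv2.imwrite('pics/c1.png',np.hstack([a,b]))
im=cv2.imread('pics/t1.png');c=[]
for n in('top','side'):
    h=cv2.cvtColor(cv2.imread(f'pics/{n[0]}1.png'),cv2.COLOR_BGR2HSV);m=cv2.inRange(h,(0,190,120),(6,255,255))
    m[:, :300]=0;m[:,400:]=0;m[:140]=0;m[240:]=0
    ys,xs=np.nonzero(m);print(n,'red',xs.min(),xs.max(),ys.min(),ys.max(),xs.mean(),ys.mean());c.append((xs.mean(),ys.mean()))
print(tri(*c))
E
```

```text
top red 318 323 151 160 320.5238095238095 154.92857142857142
side red 377 382 199 221 379.4375 210.16666666666666
(array([ 0.6836, -0.1395,  0.0813]), np.float64(0.002391636551538102))
```

View pics/c1.png

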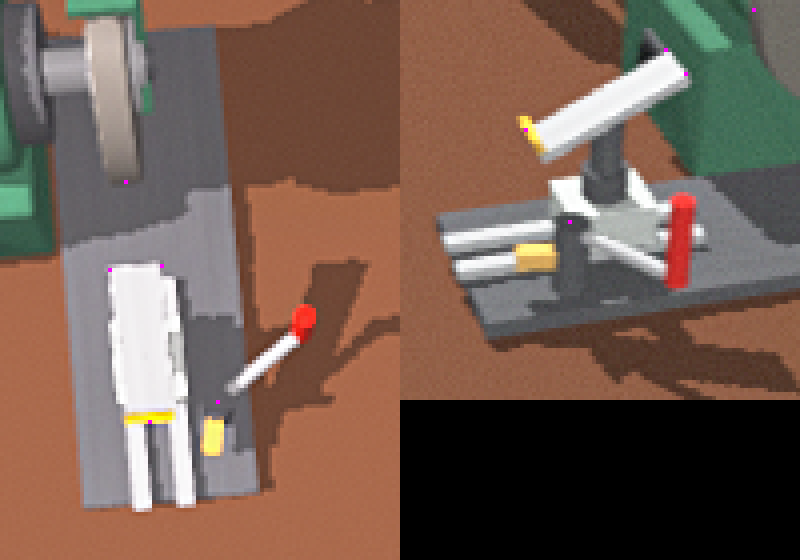

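The sled is home, and the predicted marks fall on the heel, plate end and wheel front within about 1 px. The knob is at (0.683,-0.140). Moving to its wheel side.

Run:
```python
from h import *
r=rot(np.pi+YAW); plan(G(.042,-.113,.195),r)
p=lambda phi:np.array([-37+80*np.sin(phi)+15.5,-45-80*np.cos(phi)])
for d in range(36,-48,-6): print(d,p(np.radians(d)))
```

```text
turn deg [-0.024   0.0995 -0.0142] | shift now [-0.2969 -0.1144  0.001 ] | shift after turn [-0.2968 -0.1145  0.0004] | t 5.3667 F [-0.1788  0.2639 -0.0366] tcp [ 0.4072 -0.0563  0.1954]
36 [  25.5228 -109.7214]
30 [  18.5   -114.282]
24 [  11.0389 -118.0836]
18 [   3.2214 -121.0845]
12 [  -4.8671 -123.2518]
6 [ -13.1377 -124.5618]
0 [ -21.5 -125. ]
-6 [ -29.8623 -124.5618]
-12 [ -38.1329 -123.2518]
-18 [ -46.2214 -121.0845]
-24 [ -54.0389 -118.0836]
-30 [ -61.5   -114.282]
-36 [ -68.5228 -109.7214]
-42 [ -75.0304 -104.4516]
```

Call:
play_rows(
  commands=[
    [-0.0297, -0.0115, 0, 0, 0, 0, 1],
    [-0.0297, -0.0115, 0, 0, 0, 0, 1],
    [-0.0297, -0.0115, 0, 0, 0, 0, 1],
    [-0.0297, -0.0115, 0, 0, 0, 0, 1],
    [-0.0297, -0.0115, 0, 0, 0, 0, 1],
    [-0.0297, -0.0115, 0, 0, 0, 0, 1],
    [-0.0297, -0.0115, 0, 0, 0, 0, 1],
    [-0.0297, -0.0115, 0, 0, 0, 0, 1],
    [-0.0297, -0.0115, 0, 0, 0, 0, 1],
    [-0.0297, -0.0115, 0, 0, 0, 0, 1],
    [0, 0, 0, 0, 0, 0, 1],
    [0, 0, 0.019, 0, 0, 0, 1],
    [0, 0, 0.019, 0, 0, 0, 1],
    [0, 0, 0.019, 0, 0, 0, 1],
    [0, 0, 0.019, 0, 0, 0, 1],
    [0, 0, 0.019, 0, 0, 0, 1],
    [0, 0, 0.019, 0, 0, 0, 1],
    [0, 0, 0, 0, 0, 0, 1],
  ],
)

```text
time_s: 6.87
ee_pos: [0.7126, -0.137, 0.0753]
eef_rot: [3.139, -0.006, -3.031]
force: [-0.3, -0.4, -0.2]
grip_width: 0.0002
grip_force: 0.0
```

Call:
play_rows(
  commands=[
    [0.006, 0, 0, 0, 0, 0, 1],
    [0.006, 0, 0, 0, 0, 0, 1],
    [0.006, 0, 0, 0, 0, 0, 1],
    [0.006, -0.002, 0, 0, 0, 0, 1],
    [0.007, -0.004, 0, 0, 0, 0, 1],
  ],
)

```text
time_s: 7.28
ee_pos: [0.6839, -0.1475, 0.0825]
eef_rot: [-3.14, 0.003, -3.031]
force: [2.4, 0.1, 2.9]
grip_width: 0.0004
grip_force: 1.1
```

Call:
play_rows(
  commands=[
    [0.008, -0.002, 0, 0, 0, 0, 1],
    [0.008, -0.001, 0, 0, 0, 0, 1],
    [0.008, -0.001, 0, 0, 0, 0, 1],
    [0.008, 0, 0, 0, 0, 0, 1],
    [0.008, 0.0005, 0, 0, 0, 0, 1],
    [0.008, 0.001, 0, 0, 0, 0, 1],
  ],
)

```text
time_s: 7.78
ee_pos: [0.6358, -0.1557, 0.0819]
eef_rot: [-3.141, 0.001, -3.032]
force: [1.7, -0.5, -0.0]
grip_width: 0.0005
grip_force: 0.9
```

Call:
play_rows(
  commands=[
    [0.008, 0.002, 0, 0, 0, 0, 1],
    [0.008, 0.003, 0, 0, 0, 0, 1],
    [0.008, 0.004, 0, 0, 0, 0, 1],
    [0.006, 0.004, 0, 0, 0, 0, 1],
  ],
)

```text
time_s: 8.12
ee_pos: [0.6044, -0.1457, 0.0818]
eef_rot: [-3.141, 0.001, -3.032]
force: [2.6, -0.9, 0.7]
grip_width: 0.0007
grip_force: 0.8
```

Call:
play_rows(
  commands=[
    [0.004, 0.003, 0, 0, 0, 0, 1],
    [0.003, 0.002, 0, 0, 0, 0, 1],
    [0.002, 0.002, 0, 0, 0, 0, 1],
  ],
)

```text
time_s: 8.37
ee_pos: [0.5959, -0.1397, 0.0816]
eef_rot: [-3.14, 0.003, -3.031]
force: [13.9, -7.5, -3.1]
grip_width: 0.0002
grip_force: 6.3
```

Run:
```python
from h import *
o=ctrl.get_obs();print(R.from_euler('z',-YAW).apply(o['ee_pos']-O),o['force'])
```

```text
[-0.0764 -0.1022  0.0816] [13.9274 -7.4687 -3.136 ]
```

The cam is hard against its stop, so it is locked. Retreating from the knob and going to the grey lever.

Call:
play_rows(
  commands=[
    [-0.01, 0, 0, 0, 0, 0, 1],
    [-0.01, -0.01, -0.01, 0, 0, 0, 1],
    [0, 0, -0.03, 0, 0, 0, 1],
    [0, 0, -0.03, 0, 0, 0, 0.2],
    [0, 0, -0.03, 0, 0, 0, 0.2],
    [0, 0, 0, 0, 0, 4.5, 0.2],
    [0, 0, 0, 0, 0, 4.3, 0.2],
    [0, 0, 0, 0, 0, 0, 0.2],
  ],
)

```text
time_s: 9.03
ee_pos: [0.6162, -0.147, 0.1811]
eef_rot: [3.142, -0.0, 3.095]
force: [0.4, -0.2, 0.0]
grip_width: 0.0301
grip_force: 0.0
```

Run:
```python
from h import *
plan(np.array([.4645,-.3786,.1]),rot(np.pi-.043));print(ctrl.get_obs()['qpos'],ctrl.get_obs()['grip_width'])
```

```text
turn deg [ 0.0045 -0.0074 -0.2114] | shift now [ 0.1408 -0.2384  0.0811] | shift after turn [ 0.1416 -0.2379  0.0811] | t 9.0333 F [ 0.4411 -0.2091  0.0126] tcp [ 0.6162 -0.147   0.1811]
[-0.292   0.5062  1.2914  0.      1.3441 -1.8161] 0.030058669085605214
```

Call:
play_rows(
  commands=[
    [0.0157, -0.0265, 0.005, 0, 0, 0, 0.2],
    [0.0157, -0.0265, 0.005, 0, 0, 0, 0.2],
    [0.0157, -0.0265, 0.005, 0, 0, 0, 0.2],
    [0.0157, -0.0265, 0.011, 0, 0, 0, 0.2],
    [0.0157, -0.0265, 0.011, 0, 0, 0, 0.2],
    [0.0157, -0.0265, 0.011, 0, 0, 0, 0.2],
    [0.0157, -0.0265, 0.011, 0, 0, 0, 0.2],
    [0.0157, -0.0265, 0.011, 0, 0, 0, 0.2],
    [0.0157, -0.0265, 0.011, 0, 0, 0, 0.2],
    [0, 0, 0, 0, 0, 0, 0.2],
    [0, 0, 0, 0, 0, 0, 0.2],
  ],
)

```text
time_s: 9.95
ee_pos: [0.4638, -0.3798, 0.0989]
eef_rot: [3.14, -0.002, 3.098]
force: [0.9, 1.1, 0.2]
grip_width: 0.0374
grip_force: 0.0
```

Run:
```python
from h import *
plan(np.array([.4645,-.3786,.004]),rot(np.pi-.043));print(ctrl.get_obs()['grip_width'])
```

```text
turn deg [ 0.0856 -0.0905 -0.0298] | shift now [-0.0008  0.0011  0.0949] | shift after turn [-0.0006  0.0012  0.0949] | t 9.95 F [0.9398 1.0814 0.2237] tcp [ 0.4638 -0.3798  0.0989]
0.03737208684392873
```

Call:
play_rows(
  commands=[
    [0, 0.001, 0.02, 0, 0, 0, 0.2],
    [0, 0, 0.02, 0, 0, 0, 0.2],
    [0, 0, 0.02, 0, 0, 0, 0.2],
    [0, 0, 0.015, 0, 0, 0, 0.2],
    [0, 0, 0.01, 0, 0, 0, 0.2],
    [0, 0, 0.006, 0, 0, 0, 0.2],
    [0, 0, 0.003, 0, 0, 0, 0.2],
    [0, 0, 0, 0, 0, 0, 0.2],
    [0, 0, 0, 0, 0, 0, 0.2],
  ],
)

```text
time_s: 10.7
ee_pos: [0.4654, -0.3784, 0.0067]
eef_rot: [-3.141, 0.001, 3.099]
force: [-0.8, -1.1, -0.4]
grip_width: 0.0377
grip_force: 0.0
```

Call:
play_rows(
  commands=[
    [0, 0, 0, 0, 0, 0, 1],
    [0, 0, 0, 0, 0, 0, 1],
    [0, 0, 0, 0, 0, 0, 1],
    [0, 0, 0, 0, 0, 0, 1],
    [0, 0, 0, 0, 0, 0, 1],
    [0, 0, 0, 0, 0, 0, 1],
  ],
  force=25,
)

```text
time_s: 11.2
ee_pos: [0.465, -0.3784, 0.0062]
eef_rot: [-3.141, 0.0, 3.098]
force: [-0.9, 0.3, 4.0]
grip_width: 0.0135
grip_force: 25.0
```

Call:
play_rows(
  commands=[
    [0, 0, -0.01, 0, 0, 0, 1],
    [0, 0, -0.02, 0, 0, 0, 1],
    [0, 0, -0.03, 0, 0, 0, 1],
    [0, 0, -0.04, 0, 0, 0, 1],
    [0, 0, -0.04, 0, 0, 0, 1],
    [0, 0, -0.04, 0, 0, 0, 1],
    [0, 0, -0.02, 0, 0, 0, 1],
    [0, 0, 0, 0, 0, 0, 1],
    [0, 0, 0, 0, 0, 0, 1],
    [0, 0, 0, 0, 0, 0, 1],
  ],
)

```text
time_s: 12.03
ee_pos: [0.4645, -0.3779, 0.2046]
eef_rot: [3.14, -0.002, 3.098]
force: [-0.1, 0.3, -1.6]
grip_width: 0.0138
grip_force: 25.0
```

Run:
```python
from h import *
o=ctrl.get_obs();a=R.from_euler('xyz',o['eef_rot'])
print(o['ee_pos'],o['eef_rot'],o['force'],o['grip_width'])
ims=[]
for n in('top','side'):
    im=ctrl.camera(n);cv2.imwrite(f'pics/{n}2.png',im)
    u,v=proj(n,o['ee_pos']).round().astype(int);print(n,u,v)
    for k in range(-50,80,5):   # lever axis prediction (top surface) dots
        q=proj(n,o['ee_pos']+a.apply([-(k+10)*.001,0,-.010])).round().astype(int);
        if k in(-50,65):im[q[1],q[0]]=(255,0,255)
    ims.append(cv2.resize(im[v-50:v+50,u-50:u+50],None,fx=4,fy=4,interpolation=cv2.INTER_NEAREST))
cv2.imwrite('pics/c2.png',np.hstack(ims))
r=rot(np.pi+YAW,25); plan(G(0,0,.22),r)
```

```text
[ 0.4645 -0.3779  0.2046] [ 3.1403 -0.0016  3.0983] [-0.1123  0.2886 -1.5836] 0.013812808711765268
top 419 235
side 293 240
turn deg [ -1.809  -25.0672  -8.7001] | shift now [-0.1808  0.3564 -0.0155] | shift after turn [-0.2182  0.3244  0.0843] | t 12.1333 F [ 0.5789  0.2837 -0.5179] tcp [ 0.4644 -0.3779  0.2042]
```

View pics/c2.png

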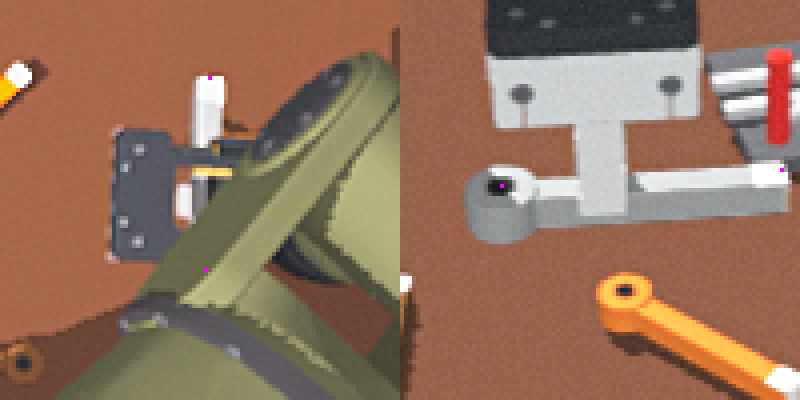

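The lever is held level: eye centre and tip fall on the predicted marks (right panel, 502,185 and 782,169), so it did not slip. Now tilting 25° and carrying it over the rest.

Call:
play_rows(
  commands=[
    [0, 0, 0, -0.36, -5.01, -1.74, 1],
    [0, 0, 0, -0.36, -5.01, -1.74, 1],
    [0, 0, 0, -0.36, -5.01, -1.74, 1],
    [0, 0, 0, -0.36, -5.01, -1.74, 1],
    [0, 0, 0, -0.36, -5.01, -1.74, 1],
    [0, 0, 0, 0, 0, 0, 1],
    [0, 0, 0, 0, 0, 0, 1],
  ],
  force=30,
)

```text
time_s: 12.72
ee_pos: [0.4952, -0.3546, 0.2196]
eef_rot: [-3.13, 0.386, -3.089]
force: [-0.5, -0.1, -0.5]
grip_width: 0.0134
grip_force: 30.0
```

Run:
```python
from h import *
r=rot(np.pi+YAW,25); print(r.apply([-1,0,0]));plan(G(-.06,0,.21),r);plan(G(.0038,0,.21),r);print(r.inv().apply([0,0,-1]),ctrl.get_obs()['qpos'])
```

```text
[0.9008 0.0999 0.4226]
turn deg [-1.9924 -2.9202 -3.0323] | shift now [-0.1097  0.3129  0.0512] | shift after turn [-0.123   0.3047  0.0679] | t 12.7167 F [-0.4954 -0.0902 -0.4617] tcp [ 0.4952 -0.3546  0.2196]
turn deg [-1.9924 -2.9202 -3.0323] | shift now [-0.1687  0.3169  0.0752] | shift after turn [-0.1808  0.3047  0.0949] | t 12.7167 F [-0.4954 -0.0902 -0.4617] tcp [ 0.4952 -0.3546  0.2196]
[ 0.4226 -0.      0.9063] [-0.8056  0.2626  1.5824  0.3247  1.0517 -2.5539]
```

Joint 6 has run up to its range end here. Translating towards the grinder first unwinds it; I'll finish the turn there.

Call:
play_rows(
  commands=[
    [-0.003, 0.015, 0.002, 0, 0, 0, 1],
    [-0.005, 0.021, 0.003, 0, 0, 0, 1],
    [-0.008, 0.023, 0.004, 0, 0, 0, 1],
    [-0.008, 0.023, 0.004, 0, 0, 0, 1],
    [-0.008, 0.023, 0.004, 0, 0, 0, 1],
    [-0.008, 0.023, 0.004, 0, 0, 0, 1],
    [-0.008, 0.023, 0.004, 0, 0, 0, 1],
    [-0.008, 0.023, 0.004, 0, 0, 0, 1],
    [-0.008, 0.023, 0.004, 0, 0, 0, 1],
    [-0.008, 0.023, 0.004, 0, 0, 0, 1],
    [-0.008, 0.023, 0.004, 0, 0, 0, 1],
    [-0.008, 0.023, 0.004, 0, 0, 0, 1],
    [-0.008, 0.023, 0.004, 0, 0, 0, 1],
    [0, 0, 0, 0, 0, 0, 1],
    [0, 0, 0, 0, 0, 0, 1],
  ],
)

```text
time_s: 13.97
ee_pos: [0.589, -0.0602, 0.2071]
eef_rot: [-3.129, 0.386, -3.087]
force: [-0.1, -0.1, -1.0]
grip_width: 0.0137
grip_force: 30.0
```

Run:
```python
from h import *
r=rot(np.pi+YAW,25); plan(G(.0038,0,.21),r);print(ctrl.get_obs()['qpos'],ctrl.get_obs()['grip_width'])
```

```text
turn deg [-2.0167 -2.9234 -2.9373] | shift now [-0.0724  0.0271  0.0259] | shift after turn [-0.0722  0.0224  0.0304] | t 13.9667 F [-0.0597 -0.0598 -0.9501] tcp [ 0.589  -0.0602  0.2071]
[-0.2017  0.1854  1.7072  0.1082  0.8747 -1.8779] 0.013697915657404294
```

Call:
play_rows(
  commands=[
    [0, 0, 0, -1, -1.46, -1.47, 1],
    [0, 0, 0, -1, -1.46, -1.47, 1],
    [-0.012, 0.0037, 0.005, 0, 0, 0, 1],
    [-0.012, 0.0037, 0.005, 0, 0, 0, 1],
    [-0.012, 0.0037, 0.005, 0, 0, 0, 1],
    [-0.012, 0.0037, 0.005, 0, 0, 0, 1],
    [-0.012, 0.0037, 0.005, 0, 0, 0, 1],
    [-0.012, 0.0037, 0.005, 0, 0, 0, 1],
    [0, 0, 0, 0, 0, 0, 1],
    [0, 0, 0, 0, 0, 0, 1],
    [0, 0, 0, 0, 0, 0, 1],
  ],
)

```text
time_s: 14.88
ee_pos: [0.6637, -0.0316, 0.2109]
eef_rot: [-3.141, 0.437, -3.034]
force: [-0.2, -0.0, -1.0]
grip_width: 0.0139
grip_force: 30.0
```

Run:
```python
from h import *
r=rot(np.pi+YAW,25); plan(G(.0038,0,.155),r);
o=ctrl.get_obs();a=R.from_euler('xyz',o['eef_rot']);ims=[]
for n in('side','top'):
    im=ctrl.camera(n);u,v=proj(n,o['ee_pos']).round().astype(int)
    for k in(-50,65):
        q=proj(n,o['ee_pos']+a.apply([-(k+10)*.001,0,-.010])).round().astype(int);im[q[1],q[0]]=(255,0,255)
    ims.append(cv2.resize(im[v-50:v+50,u-50:u+50],None,fx=4,fy=4,interpolation=cv2.INTER_NEAREST))
cv2.imwrite('pics/c3.png',np.hstack(ims))
```

```text
turn deg [-0.0815  0.0575 -0.1477] | shift now [0.0228 0.0022 0.051 ] | shift after turn [0.0227 0.0022 0.0511] | t 14.8833 F [-0.1856 -0.0409 -1.0323] tcp [ 0.6637 -0.0316  0.2109]
```

View pics/c3.png

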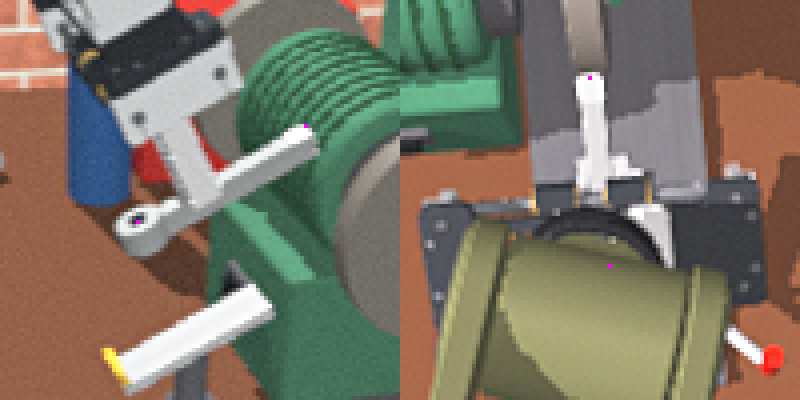

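The lever hovers parallel to the rest with its tip uphill, and the cam is over with the knob at the robot side. Lowering vertically.

Call:
play_rows(
  commands=[
    [0.0028, 0.0003, 0.0064, 0, 0, 0, 1],
    [0.0028, 0.0003, 0.0064, 0, 0, 0, 1],
    [0.0028, 0.0003, 0.0064, 0, 0, 0, 1],
    [0.0028, 0.0003, 0.0064, 0, 0, 0, 1],
    [0.0028, 0.0003, 0.0064, 0, 0, 0, 1],
    [0.0028, 0.0003, 0.0064, 0, 0, 0, 1],
    [0.0028, 0.0002, 0.0064, 0, 0, 0, 1],
    [0.0028, 0.0002, 0.0064, 0, 0, 0, 1],
    [0, 0, 0, 0, 0, 0, 1],
    [0, 0, 0, 0, 0, 0, 1],
    [0, 0, 0, 0, 0, 0, 1],
  ],
)

```text
time_s: 15.9
ee_pos: [0.6657, -0.0285, 0.1558]
eef_rot: [-3.141, 0.439, -3.033]
force: [-0.3, 0.1, -1.0]
grip_width: 0.0134
grip_force: 30.0
```

Run:
```python
from h import *
r=rot(np.pi+YAW,25); plan(G(.0038,0,.145),r)
```

```text
turn deg [-0.0707  0.1441 -0.1178] | shift now [ 0.0059 -0.0006  0.0092] | shift after turn [ 0.0059 -0.0006  0.0092] | t 15.9 F [-0.3181  0.0657 -0.9925] tcp [ 0.6657 -0.0285  0.1558]
```

Call:
play_rows(
  commands=[
    [0.0015, -0.0006, 0.0023, 0, 0, 0, 1],
    [0.0015, 0, 0.0023, 0, 0, 0, 1],
    [0.0015, 0, 0.0023, 0, 0, 0, 1],
    [0.0015, 0, 0.0023, 0, 0, 0, 1],
    [0, 0, 0, 0, 0, 0, 1],
    [0, 0, 0, 0, 0, 0, 1],
  ],
)

```text
time_s: 16.4
ee_pos: [0.664, -0.0293, 0.1444]
eef_rot: [-3.142, 0.438, -3.034]
force: [-0.9, -0.7, -1.4]
grip_width: 0.0137
grip_force: 30.0
```

Call:
play_rows(
  commands=[
    [0.0004, 0, 0.0009, 0, 0, 0, 1],
    [0.0004, 0, 0.0009, 0, 0, 0, 1],
    [0.0004, 0, 0.0009, 0, 0, 0, 1],
    [0, 0, 0, 0, 0, 0, 1],
  ],
)

```text
time_s: 16.73
ee_pos: [0.6641, -0.0293, 0.1414]
eef_rot: [-3.141, 0.438, -3.033]
force: [0.3, 0.0, -1.2]
grip_width: 0.0137
grip_force: 30.0
```

Call:
play_rows(
  commands=[
    [0.0004, 0, 0.0009, 0, 0, 0, 1],
    [0.0004, 0, 0.0009, 0, 0, 0, 1],
    [0, 0, 0, 0, 0, 0, 1],
  ],
)

```text
time_s: 16.98
ee_pos: [0.6641, -0.0293, 0.1394]
eef_rot: [-3.142, 0.438, -3.033]
force: [-0.7, -0.8, -0.8]
grip_width: 0.0135
grip_force: 30.0
```

Call:
play_rows(
  commands=[
    [0.0004, 0, 0.0009, 0, 0, 0, 1],
    [0.0004, 0, 0.0009, 0, 0, 0, 1],
    [0, 0, 0, 0, 0, 0, 1],
  ],
)

```text
time_s: 17.23
ee_pos: [0.6642, -0.0292, 0.1374]
eef_rot: [-3.142, 0.438, -3.033]
force: [-0.2, -0.4, -1.1]
grip_width: 0.0135
grip_force: 30.0
```

Call:
play_rows(
  commands=[
    [0.0004, 0, 0.0009, 0, 0, 0, 1],
    [0.0004, 0, 0.0009, 0, 0, 0, 1],
    [0, 0, 0, 0, 0, 0, 1],
  ],
)

```text
time_s: 17.48
ee_pos: [0.6642, -0.0292, 0.1355]
eef_rot: [-3.141, 0.438, -3.033]
force: [-0.3, -0.5, -1.2]
grip_width: 0.0135
grip_force: 30.0
```

Call:
play_rows(
  commands=[
    [0.0004, 0, 0.0009, 0, 0, 0, 1],
    [0.0004, 0, 0.0009, 0, 0, 0, 1],
    [0, 0, 0, 0, 0, 0, 1],
  ],
)

```text
time_s: 17.73
ee_pos: [0.6643, -0.0292, 0.1335]
eef_rot: [-3.142, 0.438, -3.033]
force: [-0.4, -0.4, -1.7]
grip_width: 0.0135
grip_force: 30.0
```

Call:
play_rows(
  commands=[
    [0.0004, 0, 0.0009, 0, 0, 0, 1],
    [0.0004, 0, 0.0009, 0, 0, 0, 1],
    [0, 0, 0, 0, 0, 0, 1],
  ],
)

```text
time_s: 17.98
ee_pos: [0.6643, -0.0292, 0.1315]
eef_rot: [-3.141, 0.438, -3.033]
force: [0.6, 0.6, -1.6]
grip_width: 0.0136
grip_force: 30.0
```

Call:
play_rows(
  commands=[
    [0.0004, 0, 0.0009, 0, 0, 0, 1],
    [0.0002, 0, 0.0004, 0, 0, 0, 1],
    [0, 0, 0, 0, 0, 0, 1],
  ],
)

```text
time_s: 18.23
ee_pos: [0.6643, -0.0292, 0.1302]
eef_rot: [-3.142, 0.438, -3.033]
force: [-0.7, 0.3, -2.9]
grip_width: 0.0138
grip_force: 30.0
```

Call:
play_rows(
  commands=[
    [0.0004, 0, 0.0009, 0, 0, 0, 1],
    [0.0002, 0, 0.0004, 0, 0, 0, 1],
    [0, 0, 0, 0, 0, 0, 1],
  ],
)

```text
time_s: 18.48
ee_pos: [0.6643, -0.0292, 0.1288]
eef_rot: [-3.142, 0.438, -3.033]
force: [-0.0, 0.2, -0.7]
grip_width: 0.0137
grip_force: 30.0
```

Call:
play_rows(
  commands=[
    [0.0004, 0, 0.0009, 0, 0, 0, 1],
    [0, 0, 0, 0, 0, 0, 1],
  ],
)

```text
time_s: 18.65
ee_pos: [0.6645, -0.0292, 0.1279]
eef_rot: [-3.141, 0.439, -3.033]
force: [-1.0, -0.2, -1.0]
grip_width: 0.0135
grip_force: 30.0
```

Call:
play_rows(
  commands=[
    [0.0004, 0, 0.0009, 0, 0, 0, 1],
    [0, 0, 0, 0, 0, 0, 1],
  ],
)

```text
time_s: 18.82
ee_pos: [0.6646, -0.0293, 0.1279]
eef_rot: [-3.141, 0.439, -3.033]
force: [-4.8, 0.6, 6.6]
grip_width: 0.0136
grip_force: 30.0
```

Contact: about 8 N at TCP z 0.128, so the rest is about 5.5 mm low. Holding briefly, then opening the fingers partway.

Call:
play_rows(
  commands=[
    [0, 0, 0, 0, 0, 0, 1],
    [0, 0, 0, 0, 0, 0, 1],
    [0, 0, 0, 0, 0, 0, 1],
  ],
)

```text
time_s: 19.07
ee_pos: [0.6646, -0.0292, 0.1278]
eef_rot: [-3.141, 0.439, -3.033]
force: [-5.4, 0.1, 6.6]
grip_width: 0.0135
grip_force: 30.0
```

Call:
play_rows(
  commands=[
    [0, 0, 0, 0, 0, 0, 0.5],
    [0, 0, 0, 0, 0, 0, 0.4],
    [0, 0, 0, 0, 0, 0, 0.4],
    [0, 0, 0, 0, 0, 0, 0.4],
  ],
)

```text
time_s: 19.4
ee_pos: [0.6644, -0.0293, 0.1269]
eef_rot: [-3.141, 0.438, -3.033]
force: [-0.6, 0.4, 1.1]
grip_width: 0.0283
grip_force: 0.0
```

Call:
play_rows(
  commands=[
    [0, 0, -0.004, 0, 0, 0, 0.4],
    [0, 0, -0.008, 0, 0, 0, 0.4],
    [0, 0, -0.015, 0, 0, 0, 0.4],
    [0, 0, -0.025, 0, 0, 0, 0.4],
    [0, 0, -0.04, 0, 0, 0, 0.4],
    [0, 0, -0.04, 0, 0, 0, 0.4],
    [0.04, 0, 0, 0, 0, 0, 0.4],
    [0.04, 0, 0, 0, 0, 0, 0.4],
    [0.04, 0, -0.02, 0, 0, 0, 0.4],
    [0, 0, 0, 0, 0, 0, 0.4],
    [0, 0, 0, 0, 0, 0, 0.4],
  ],
)

```text
time_s: 20.32
ee_pos: [0.4944, -0.0479, 0.215]
eef_rot: [-3.14, 0.441, -3.034]
force: [0.8, -0.1, -0.1]
grip_width: 0.0283
grip_force: 0.0
```

Run:
```python
from h import *
o=ctrl.get_obs();print(o['time_s'],o['ee_pos'],o['force'],o['qpos']);ims=[]
dz=-.0055
def L(x,y,h): # lever frame at ideal seat + along/height over plate
    u=np.radians(25);s=x+.015;return G(s*np.cos(u)-h*np.sin(u),y,.125+dz+s*np.sin(u)+h*np.cos(u))
for n,c in(('side',L(0,0,.008)),('top',L(0,0,.008))):
    im=ctrl.camera(n);u,v=proj(n,c).round().astype(int)
    for p in(L(-.05,0,.018),L(.065,-.007,.016),L(.065,.007,.016)):
        q=proj(n,p).round().astype(int);im[q[1],q[0]]=(255,0,255)
    ims.append(cv2.resize(im[v-40:v+40,u-40:u+40],None,fx=5,fy=5,interpolation=cv2.INTER_NEAREST))
cv2.imwrite('pics/c4.png',np.hstack(ims))
```

```text
20.3167 [ 0.4944 -0.0479  0.215 ] [ 0.7746 -0.0503 -0.1281] [-0.2521 -0.0639  1.9674  0.203   0.8324 -2.0363]
```

View pics/c4.png

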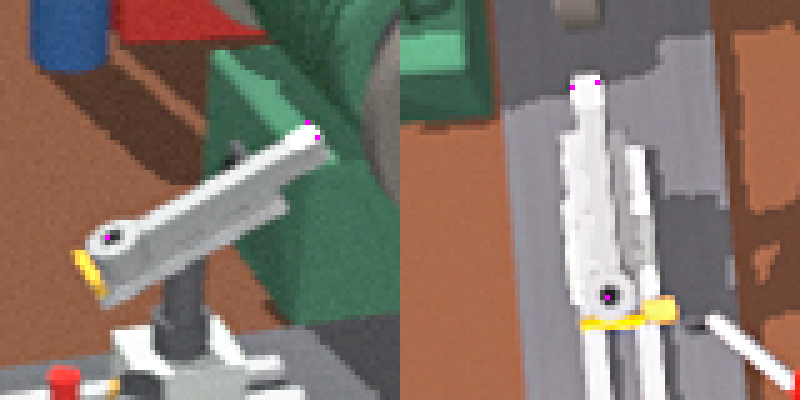

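The lever lies on the rest, tip uphill and centred, with its eye at the yellow heel (side 107,238; top 608,297). The cam is over, with the tongue in front of the block, and the gripper is clear. Handing in.

```bash
python3 -c "
from h import *
print(ctrl.hand_in())"
```

```text
the job is handed in; nothing more can be done
None
```

I pushed the rest home, locked it with the cam, and set the brake lever on it (flat side down, tip uphill, eye end at the heel stop), released it and handed the job in at about 20 s; joint 6 briefly touched its range limit (-2.554 against -2.55), and `hand_in()` returned no verdict.

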